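Sort locking forceps at the key counter

ROBOT

A 7-joint arm with a two-finger parallel gripper is mounted at the origin on the work surface. World frame = base frame: x ahead of the robot, y to its left, z up, the work surface at z = 0. Lengths are in m, angles in degrees, forces in N, time in s.
With the tool pointing down it reaches from about 0.375 to 0.925 m from the base axis. Payload 3.1 kg.
Tool frame: the origin (TCP) lies at the very end of the fingers, on their centre line; the grasp point (between the pads) lies 19 mm behind it; z points along the fingers, y is the direction in which the jaws open and shut (so a half turn about z gives the same grasp; the last joint's range is limited). The gripper opens to 85 mm and grips with 20 to 120 N. Pads are 22 mm wide; open, the fingers measure 114 mm over their backs; the gripper's body (76 mm by 85 mm) begins 54 mm behind the grasp point. The pads swing forward as they close: fully open they stand 13 mm farther back than shut.
Start: joints at [68.251, 21.939, 2.515, 91.553, -1.026, 66.532, -2.859], TCP at [0.181, -0.624, 0.231] pointing down, gripper open.
Joint ranges: [-149.38, 149.38], [-23.57, 123.04], [-84.95, 90], [0, 143.3], [-89.99, 269.99], [3.08, 112.72], [-163.45, 163.45]. Speed limits (degrees/s): [159.86, 159.86, 180, 180, 180, 180, 180].

INTERFACE

Orientations are given as [roll, pitch, yaw] about the fixed x, y, z axes, in that order (R = Rz(yaw) Ry(pitch) Rx(roll)).
In Python, from plant import ctrl gives the robot as it stands.
- The arm moves only by the tool servo_tool, never from a script. Its argument "steps" is a list of rows, each a list of 7 numbers: the turn, a rotation vector about the tool's x, y, z in degrees, then the shift along the tool's x, y, z in m, then the opening, from 0 (shut) to 1 (fully open). In form: [[rx, ry, rz, x, y, z, claw], ...]. A call has 1 to 5 rows; each row is the pose to reach, as a shift and turn from the pose commanded when the call began, along the tool's axes at that moment; what a row does not reach only later rows make up. A row lasts 1/12 s, in which the tool goes at most 41.7 mm and 7.16 degrees, less where a joint would pass 70% of its speed; a pose out of reach is approached as far as the arm can. A call with a gripper value outside its range is refused whole. The fingers move at their own pace and stop on an object; "grip_force" is the grip in N (left out, the last holds). Time passes only in rows, so rows that repeat a pose let the fingers close. It gives the time, the measured TCP pose, the force and the opening at its end, in the units of the state.
- ctrl.get_state(): the state, without advancing time (a new reading comes with each control period).
- ctrl.capture(name): name is "scene" or "top" or "wrist"; returns the picture (400x640x3 uint8, red, green, blue); there is no depth.
- ctrl.calibration(name): a dict with "vertical_fov" (degrees; the focal length in pixels is half the picture's height over the tangent of half this angle, whatever the lens; pixels are square), "cx", "cy" (the principal point, pixels), "dist" ([k1, k2, p1, p2, k3] as OpenCV has them; the pictures are not rectified), "extrinsics" (4x4, takes a point from world to camera coordinates). Camera axes: x right, y up, looking along -z (the intrinsics and any distortion apply to the point x, -y, -z); pixel columns grow to the right and rows downward; lengths in m; the calibration is good to about 2 mm. A picture is of the moment at which its call begins: read the wrist's pose just before it. calibration takes no time and is no camera call; for the wrist camera it gives the pose at the moment of the call.
- ctrl.sign_off(): hands the job in, once; it reports no verdict.
The state is a dict: "t": time; "joint_pos": joint angles; "qvel": joint speeds; "effort": joint torques, N m; "tcp_pos": TCP position; "tcp_rot": TCP orientation; "wrist_force": force on the tool from outside, world axes, zero at the start; "torque": the same for the moment, N m; "width": opening from 0.0 (shut) to 1.0 (fully open).
Only numpy, scipy, OpenCV 4.12 (cv2) and the standard library are available. Lean on these libraries where they do the work, as an engineer would, in place of code of your own. Each camera call takes 0.05 s, during which the arm holds its last target.

TASK

Two pairs of steel locking forceps lie on the locksmith's counter: sort them into the two-bay wooden tray. Lay the pair whose jaws are ratcheted shut in the narrow bay and the pair whose jaws stand open in the wide bay, each wholly inside its bay and flat on the bay's floor; leave the open pair open.

Things in the scene. Friction and masses are not known exactly. Their poses are not given: they have to be found in the camera images.
- shut_pivot (a point): Steel forceps ratcheted shut (rigid, about 90 g), lying flat: jaws together, two finger loops side by side. Point: centre of the pivot block, 8 mm above the underside. Block 30 mm along x, 26 along y, 16 high, flat flanks to grip; jaws and handles 8 high. x along the jaws, z up. Jaws reach 62 mm along +x, 14 wide; handles 106 mm along -x, 65 wide over the loops.
- open_pivot (a point): Forceps of the same make, mass and size, jaws standing open. Point: centre of their pivot block (30 along x, 26 along y, 16 high; 8 mm above the underside). Block and axes belong to the fixed half: its jaw runs along +x just beside the x axis on the +y side, its handle on the -y side. The other half turns about this point's z.
- open_hinge (a joint): Opening of the open forceps, rad: 0 shut, 0.32 to 0.5 at the start. Growing, the moving half's jaw swings to -y and its handle to +y, so the midline points at minus half this angle from the x axis of open_pivot. At 0.5 about 110 mm wide over the loops. Stiff pivot (0.06 N m) stays where left; gripping the block's flanks does not turn it.
- tray: Fixed wooden tray, 222 mm along x, 258 along y; origin: centre of its underside, on the counter. Floor 4 mm thick; walls 6 thick, tops 16 above the counter. Both bays x -105 to +105 mm inside. Narrow bay (shut forceps): y +33 to +123, middle +78. Wide bay (open forceps): y -123 to +27, middle -48. Forceps fit lengthwise along x, either way round.
Not all that is in view belongs to the job. What is shaped like the part that bears open_pivot but green or orange is not meant. Leave any pink look-alike of the part that bears shut_pivot alone.

How it is judged (in metres and radians):
At the end, for the whole second after the job is handed in: Shut forceps in the narrow bay, open forceps in the wide bay: each pivot block between the bay's side walls, within 60 mm of the bay's middle along its length, its centre less than 16 mm above the counter, tilted less than 0.06 rad. The open forceps still open by more than 0.2 rad (y of shut_pivot in the frame of tray between 0.033 and 0.123 m and x of shut_pivot in the frame of tray between -0.06 and 0.06 m and z of each of shut_pivot, open_pivot in the frame of tray below 0.016 m and angle between each of shut_pivot, open_pivot's own z axis and vertical below 0.06 rad and y of open_pivot in the frame of tray between -0.123 and 0.027 m and x of open_pivot in the frame of tray between -0.06 and 0.06 m and value of joint open_hinge above 0.2 rad); the robot touches nothing.
It also fails if it takes over 66 s, if anything falls off the work surface, if the arm or the gripper's body presses on something with over 40 N, if the wrist force passes 120 N, or if a joint passes its speed limit or range.

## Working session

There is one attempt and no reset: what is moved stays moved. The work goes in short steps, Python scripts to look and compute and a tool call to move; the robot and the scene stay as the last step left them, time stands still between calls to the robot, and variables do not carry over. Pictures are saved under pics/ and viewed, and the job is handed in when it is done.

Besides the shell and the picture viewer there is one more tool, called after "Emit:" by a JSON object that holds its "api" and its "payload". servo_tool: Moves the arm, as the interface text tells. Its arguments: {"type":"object","properties":{"steps":{"type":"array"},"grip_force":{"type":"number"}},"required":["steps"]}

```bash
mkdir -p pics; ls
python3 - <<'E'
from plant import ctrl
import cv2
s=ctrl.get_state();print(s)
for n in("top","scene","wrist"):
    c=ctrl.calibration(n);print(n,c)
    cv2.imwrite(f"pics/{n}0.png",ctrl.capture(n)[:,:,::-1])
E
```

```text
pics
{'t': 0.0, 'joint_pos': array([68.25052321, 21.99383495,  2.51254288, 91.65054358, -1.02742645,
       66.53187005, -2.85885243]), 'qvel': array([ 0.02940046,  0.06804017, -0.03938625, -0.03309157,  0.10844427,
       -0.09640089,  0.0068899 ]), 'effort': array([-2.38538842e-04, -4.33459604e+01,  1.02420945e+00, -2.49512726e+01,
        1.05670505e-02,  1.11497167e-02, -1.38127606e-05]), 'tcp_pos': array([ 0.18047969, -0.62344224,  0.22985438]), 'tcp_rot': array([-1.79846419e+02,  7.04374389e-03,  1.61490093e+01]), 'wrist_force': array([ 0.09358033,  0.81750529, -0.69986728]), 'torque': array([ 0.01040331, -0.0258303 , -0.02466595]), 'width': 1.0013067421706545}
top {'vertical_fov': 52.052976066083176, 'cx': 319.88651675155, 'cy': 200.48108209410242, 'dist': array([-0.082022,  0.      ,  0.      ,  0.      ,  0.      ]), 'extrinsics': array([[ 0.0270723 , -0.99958353, -0.00999261, -0.12413932],
       [ 0.99291947,  0.0257325 ,  0.11596877, -0.50982072],
       [-0.11566334, -0.0130614 ,  0.99320259, -1.1434842 ],
       [ 0.        ,  0.        ,  0.        ,  1.        ]])}
sc
[... 168 characters left out ...]
  ]), 'extrinsics': array([[-0.63121768,  0.77551673,  0.01174868,  0.41344372],
       [-0.40684641, -0.34396567,  0.84626451,  0.11984832],
       [ 0.66033343,  0.52939722,  0.53263341, -1.49348627],
       [ 0.        ,  0.        ,  0.        ,  1.        ]])}
wrist {'vertical_fov': 64.17213742638943, 'cx': 316.49597312168527, 'cy': 202.6691308268684, 'dist': array([-0.04754136,  0.        ,  0.        ,  0.        ,  0.        ]), 'extrinsics': array([[ 0.27877828, -0.96034917, -0.0034858 , -0.64841986],
       [ 0.92579676,  0.26970952, -0.26487192,  0.03677187],
       [ 0.25530968,  0.0706134 ,  0.9642773 , -0.37831398],
       [ 0.        ,  0.        ,  0.        ,  1.        ]])}
```

View pics/top0.png

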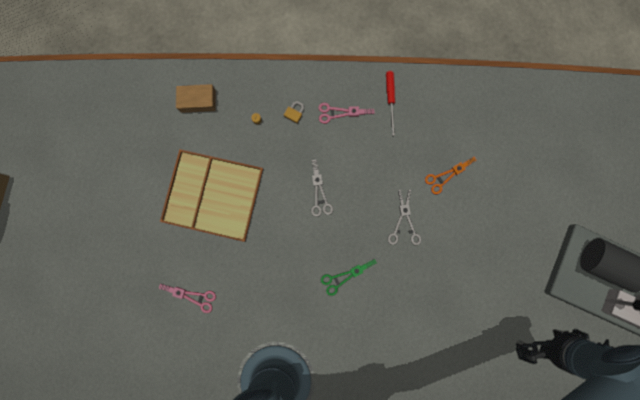

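View pics/scene0.png

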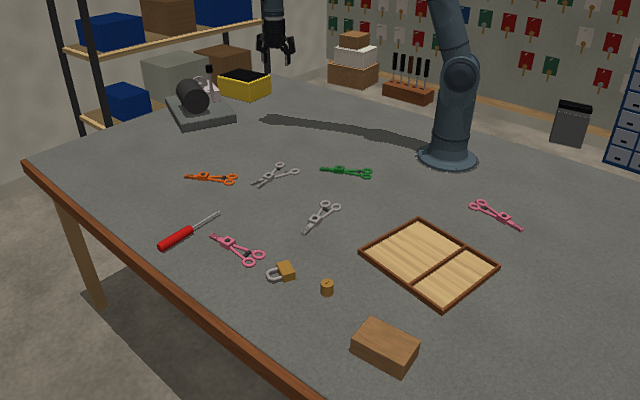

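View pics/wrist0.png

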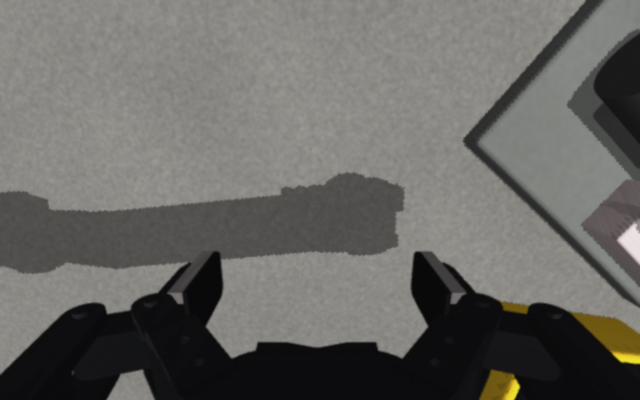

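The top view shows the grey shut forceps with the block near (318,180) and the grey open pair with the block near (405,210), jaws up in both. The tray's corners are near (181,151), (262,167), (245,240) and (163,221). I'll zoom in and measure.

```bash
cat > h.py <<'E'
import numpy as np,cv2
def K(c):
    f=200/np.tan(np.radians(c["vertical_fov"])/2)
    return np.array([[f,0,c["cx"]],[0,f,c["cy"]],[0,0,1.]])
def p2w(c,uv,z):
    uv=np.array(uv,float).reshape(-1,1,2)
    n=cv2.undistortPoints(uv,K(c),np.array(c["dist"])).reshape(-1,2)
    E=np.array(c["extrinsics"]);R=E[:3,:3];t=E[:3,3]
    o=-R.T@t
    d=np.c_[n[:,0],-n[:,1],-np.ones(len(n))]@R
    return o+d*((z-o[2])/d[:,2])[:,None]
def w2p(c,P):
    E=np.array(c["extrinsics"]);P=np.atleast_2d(P)@E[:3,:3].T+E[:3,3]
    P=P*[1,-1,-1]
    return cv2.projectPoints(P.reshape(-1,1,3),np.zeros(3),np.zeros(3),K(c),np.array(c["dist"]))[0].reshape(-1,2)
E
python3 - <<'E'
import cv2,numpy as np
from h import *
from plant import ctrl
im=cv2.imread("pics/top0.png")
a=cv2.resize(im[150:250,290:430],None,fx=5.7,fy=5.7,interpolation=cv2.INTER_CUBIC);cv2.imwrite("pics/c1.png",a)
b=cv2.resize(im[140:250,155:275],None,fx=5,fy=5,interpolation=cv2.INTER_CUBIC);cv2.imwrite("pics/c2.png",b)
c=ctrl.calibration("top")
print(p2w(c,[[318,180],[405,210]],0.016).round(4)); print(p2w(c,[[181,151],[262,167],[245,240],[163,221]],0.016).round(4))
E
```

```text
[[ 0.5743 -0.1033  0.016 ]
 [ 0.4931 -0.3572  0.016 ]]
[[0.6521 0.3073 0.016 ]
 [0.6089 0.062  0.016 ]
 [0.3944 0.1019 0.016 ]
 [0.4421 0.3468 0.016 ]]
```

View pics/c1.png

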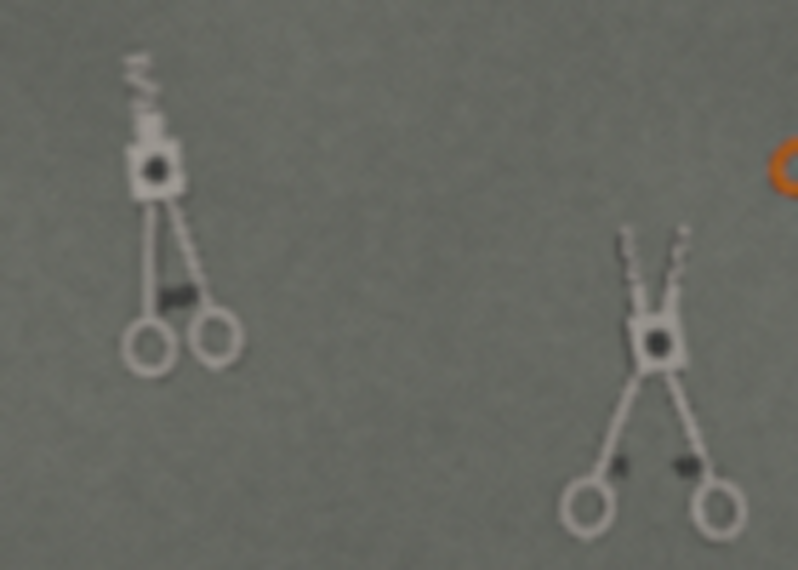

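View pics/c2.png

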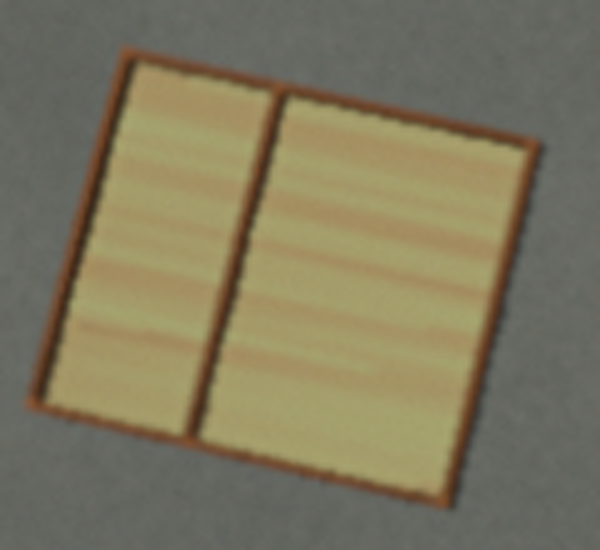

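Run:
```python
import numpy as np
from h import *
from plant import ctrl
c=ctrl.calibration("top")
f1=lambda p:(np.array(p,float)+.5)/5.7-.5+[290,150]
f2=lambda p:(np.array(p,float)+.5)/5-.5+[155,140]
ang=lambda d:np.degrees(np.arctan2(d[1],d[0]))
def P(p,z):return p2w(c,f1(p),z)
s=P([[156,169]],.016)[0];q=P([[137,55],[149,346],[217,336]],.008)
print("shut",s,"jaw yaw",ang((q[0]-s)[:2]),"handle yaw",ang((s-(q[1]+q[2])/2)[:2]),np.linalg.norm(q-s,axis=1))
o=P([[657,343]],.016)[0];q=P([[626,228],[685,228],[586,507],[719,509]],.008)
print("open",o,[ang((x-o)[:2]) for x in q[:2]],[ang((o-x)[:2]) for x in q[2:]],np.linalg.norm(q-o,axis=1))
print("blocks edges", [P([a],.016)[0][:2].round(4) for a in [(129,149),(180,143),(186,195),(133,201),(628,322),(676,313),(687,365),(638,374)]])
t=p2w(c,f2([[128,50],[538,143],[447,505],[33,403]]),.016);
ce=t.mean(0);print("tray",t.round(4),ce,[ang((t[i]-t[j])[:2]) for i,j in((0,3),(1,2),(0,1),(3,2))])
print([np.linalg.norm(t[i]-t[j]) for i,j in((0,3),(1,2),(0,1),(3,2))])
```

```text
shut [ 0.57651666 -0.1001962   0.016     ] jaw yaw 10.860053375539067 handle yaw 10.453875836175751 [0.06255123 0.0905054  0.0908376 ]
open [ 0.49380251 -0.3567555   0.016     ] [np.float64(13.739355805300821), np.float64(-14.682838652026655)] [np.float64(-22.21594940247414), np.float64(22.04388659284568)] [0.06197739 0.06306161 0.09064155 0.08989576]
blocks edges [array([ 0.5865, -0.0861]), array([ 0.5903, -0.1121]), array([ 0.5635, -0.1159]), array([ 0.5597, -0.0889]), array([ 0.5041, -0.3419]), array([ 0.5094, -0.3664]), array([ 0.483 , -0.3721]), array([ 0.4778, -0.3472])]
tray [[0.6563 0.31   0.016 ]
 [0.6053 0.0613 0.016 ]
 [0.3926 0.1048 0.016 ]
 [0.4443 0.3524 0.016 ]] [0.52464282 0.2071127  0.016     ] [np.float64(-11.301495372572258), np.float64(-11.553384011612472), np.float64(78.41627924899147), np.float64(78.20367088637529)]
[np.float64(0.21619428993266093), np.float64(0.21713048099813825), np.float64(0.25394131666708786), np.float64(0.25299310648840406)]
```

```bash
cat > d.py <<'E'
import sys
from h import *
from scipy.spatial.transform import Rotation as R
from plant import ctrl
x,y,z,yaw=map(float,sys.argv[1:5])
s=ctrl.get_state()
M=R.from_euler("xyz",s["tcp_rot"],degrees=True);T=R.from_euler("xyz",[180,0,yaw],degrees=True)
print("rot",(M.inv()*T).as_rotvec(degrees=True).round(2),"shift",M.inv().apply(np.array([x,y,z])-s["tcp_pos"]).round(4),"t",s["t"],"F",s["wrist_force"].round(1),"w",s["width"],"q",s["joint_pos"].round(0),s["tcp_pos"].round(4),s["tcp_rot"].round(2))
E
python3 d.py .494 -.357 .16 12
```

```text
rot [-0.12  0.01  4.15] shift [ 0.3753 -0.1688  0.0705] t 0.15 F [-0.3 -0.3 -1.3] w 1.0043512365650298 q [68. 22.  3. 92. -1. 67. -3.] [ 0.1805 -0.6236  0.2302] [-1.7988e+02  1.0000e-02  1.6150e+01]
```

Emit:
{"api": "servo_tool", "payload": {"steps": [[0,0,2,0.19,-0.085,0.035,1],[0,0,2,0.19,-0.085,0.035,1],[0,0,2,0.19,-0.085,0.035,1],[0,0,2,0.19,-0.085,0.035,1],[0,0,2,0.19,-0.085,0.035,1]]}}

```text
t: 0.57
tcp_pos: [0.3385, -0.49, 0.1962]
tcp_rot: [-180.0, 0.0, 14.1]
wrist_force: [0.5, -0.4, 0.5]
width: 1.001
```

```bash
python3 d.py .494 -.357 .16 12
```

```text
rot [-0.02  0.01  2.12] shift [ 0.1832 -0.0911  0.0362] t 0.5667 F [ 0.5 -0.4  0.5] w 1.0014012112270694 q [ 54.  18.  -3. 101.   1.  61. -25.] [ 0.3385 -0.49    0.1962] [-179.98    0.     14.12]
```

Emit:
{"api": "servo_tool", "payload": {"steps": [[0,0,2.1,0.183,-0.091,0.036,1],[0,0,2.1,0.183,-0.091,0.036,1],[0,0,2.1,0.183,-0.091,0.036,1],[0,0,2.1,0.183,-0.091,0.036,1],[0,0,2.1,0.183,-0.091,0.036,1]]}}

```text
t: 0.98
tcp_pos: [0.4939, -0.3568, 0.1601]
tcp_rot: [-180.0, 0.0, 12.1]
wrist_force: [0.8, -0.2, -0.5]
width: 0.999
```

Emit:
{"api": "servo_tool", "payload": {"steps": [[0,0,0,0,0,0,1],[0,0,0,0,0,0,1]]}}

```text
t: 1.15
tcp_pos: [0.4956, -0.3538, 0.1597]
tcp_rot: [-179.8, -0.0, 12.5]
wrist_force: [-0.5, 0.1, 0.6]
width: 1.0
```

```bash
python3 d.py .494 -.357 .16 12
python3 - <<'E'
from h import *
from plant import ctrl
c=ctrl.calibration("wrist");a=ctrl.capture("wrist")[:,:,::-1]
np.save("wc.npy",c,allow_pickle=True)
cv2.imwrite("pics/w1.png",a);print(w2p(c,[[.4938,-.3568,.016]]))
E
```

```text
rot [-0.16 -0.02  0.54] shift [-0.0023  0.0027 -0.0003] t 1.15 F [-0.5  0.1  0.6] w 1.0004292577403235 q [ 38.  22.  -8. 101.   3.  58. -48.] [ 0.4956 -0.3538  0.1597] [-1.7984e+02 -2.0000e-02  1.2540e+01]
[[319.57327003 191.31196869]]
```

View pics/w1.png

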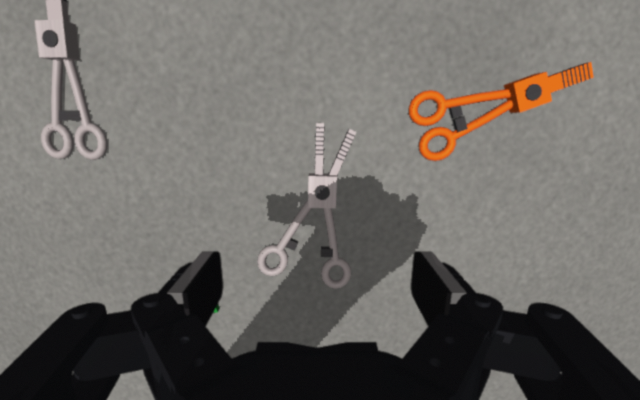

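The open forceps' pivot is at (322,192), with its block nearly aligned to the tool. I'll zoom for a precise yaw and position.

Run:
```python
import cv2
im=cv2.imread("pics/w1.png")
cv2.imwrite("pics/c3.png",cv2.resize(im[110:300,240:370],None,fx=3.1,fy=3.1,interpolation=cv2.INTER_CUBIC))
cv2.imwrite("pics/c4.png",cv2.resize(im[165:220,290:355],None,fx=10,fy=10,interpolation=cv2.INTER_CUBIC))
```

```text
(no output)
```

View pics/c3.png

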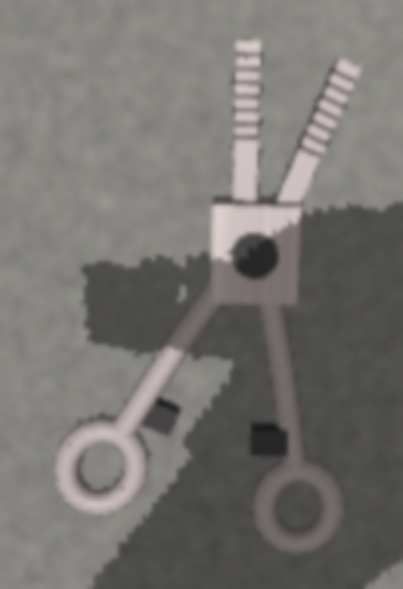

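View pics/c4.png

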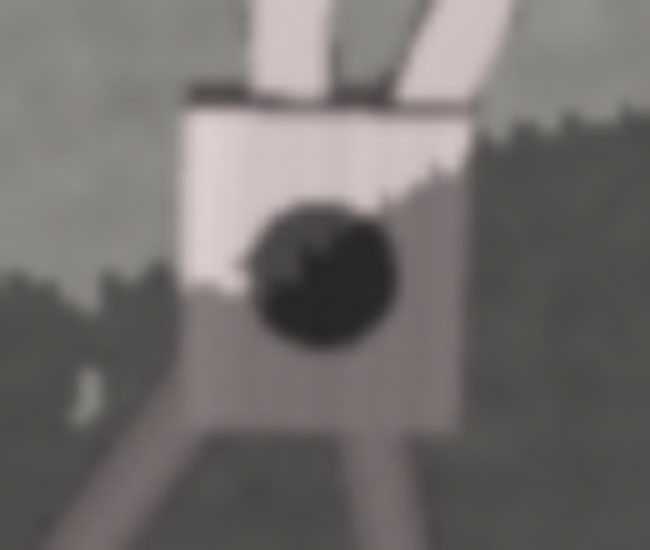

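```bash
python3 - <<'E'
from h import *
c=np.load("wc.npy",allow_pickle=True).item()
f=lambda p:(np.array(p,float)+.5)/10-.5+[290,165]
g=lambda p:(np.array(p,float)+.5)/3.1-.5+[240,110]
ang=lambda d:np.degrees(np.arctan2(d[1],d[0]))
q=p2w(c,f([[183,110],[472,110],[463,432],[184,432],[323,277]]),.016)
print(q.round(4),q[:4].mean(0)); print(ang(((q[0]+q[1])-(q[2]+q[3]))[:2]), ang((q[0]-q[1])[:2])-90,ang((q[3]-q[2]))*1-90)
j=p2w(c,g([[248,45],[245,190],[347,63],[292,190],[101,467],[299,507]]),.008)
print(j.round(4),"fixed jaw",ang(j[0]-j[1]),"mov jaw",ang(j[2]-j[3]),ang((q[4]-j[4])[:2]),ang((q[4]-j[5])[:2]))
s=p2w(c,[[50,39],[57,0],[57,140],[91,140]],.012);print("shut",s.round(4),ang((s[1]-s[0])[:2]),ang((s[0]-(s[2]+s[3])/2)[:2]))
E
python3 d.py .494 -.357 .09 12
```

```text
[[ 0.5058 -0.3432  0.016 ]
 [ 0.5116 -0.3688  0.016 ]
 [ 0.4818 -0.3751  0.016 ]
 [ 0.476  -0.3497  0.016 ]
 [ 0.4934 -0.359   0.016 ]] [ 0.49379736 -0.35918377  0.016     ]
12.147740048258472 12.627168773879916 12.640680628897798
[[ 0.5524 -0.3437  0.008 ]
 [ 0.5108 -0.3522  0.008 ]
 [ 0.5537 -0.3729  0.008 ]
 [ 0.5139 -0.3659  0.008 ]
 [ 0.4118 -0.3264  0.008 ]
 [ 0.412  -0.3926  0.008 ]] fixed jaw 11.503316111197584 mov jaw -9.944334200758982 -21.806939379501465 22.41704157471796
shut [[ 0.5746 -0.099   0.012 ]
 [ 0.607  -0.1036  0.012 ]
 [ 0.4877 -0.1083  0.012 ]
 [ 0.4945 -0.141   0.012 ]] -8.179247695806877 17.085722618087562
rot [-0.06  0.06  0.26] shift [0.0007 0.0001 0.07  ] t 1.2 F [ 0.1 -0.1  0.6] w 1.0015813985459208 q [ 38.  22.  -7. 101.   3.  58. -48.] [ 0.4934 -0.3571  0.16  ] [-1.7994e+02  6.0000e-02  1.2260e+01]
```

Emit:
{"api": "servo_tool", "payload": {"steps": [[0,0,0,0,0.001,0.04,0.8],[0,0,0,0,0.001,0.08,0.8],[0,0,0,0,0.001,0.11,0.8],[0,0,0,0,0.001,0.13,0.8],[0,0,0,0,0.001,0.13,0.8]]}}

```text
t: 1.62
tcp_pos: [0.4866, -0.3595, 0.0253]
tcp_rot: [-179.6, 0.5, 11.8]
wrist_force: [-1.7, -0.1, -1.3]
width: 0.801
```

```bash
python3 d.py .4937 -.358 .004 12.2
```

```text
rot [-0.39  0.52 -0.37] shift [0.0075 0.0002 0.0213] t 1.6167 F [-1.7 -0.1 -1.3] w 0.8006580120023234 q [ 38.  32.  -6. 105.   5.  44. -50.] [ 0.4866 -0.3595  0.0253] [-179.61    0.53   11.83]
```

Still settling; hold briefly.

Emit:
{"api": "servo_tool", "payload": {"steps": [[0,0,0,0,0,0,0.8],[0,0,0,0,0,0,0.8],[0,0,0,0,0,0,0.8]]}}

```text
t: 1.87
tcp_pos: [0.4943, -0.3617, 0.0333]
tcp_rot: [179.8, -0.2, 12.0]
wrist_force: [-0.8, -0.8, -0.2]
width: 0.8
```

```bash
python3 d.py .4937 -.358 .004 12.2
```

```text
rot [ 0.21 -0.17 -0.23] shift [ 0.0001 -0.0039  0.0292] t 1.8667 F [-0.8 -0.8 -0.2] w 0.8001840402099103 q [ 38.  32.  -7. 104.   5.  44. -50.] [ 0.4943 -0.3617  0.0333] [ 1.7979e+02 -1.7000e-01  1.1970e+01]
```

Emit:
{"api": "servo_tool", "payload": {"steps": [[0,0,0,0,0,0,0.8],[0,0,0,0,0,0,0.8],[0,0,0,0,0,0,0.8],[0,0,0,0,0,0,0.8]]}}

```text
t: 2.2
tcp_pos: [0.4934, -0.3598, 0.0315]
tcp_rot: [180.0, -0.0, 12.1]
wrist_force: [-0.1, 0.1, -0.4]
width: 0.804
```

```bash
python3 d.py .4937 -.358 .004 12.2
```

```text
rot [ 0.05 -0.05 -0.15] shift [ 0.0006 -0.0017  0.0275] t 2.2 F [-0.1  0.1 -0.4] w 0.8040908898893852 q [ 38.  32.  -7. 104.   5.  44. -50.] [ 0.4934 -0.3598  0.0315] [ 1.7995e+02 -5.0000e-02  1.2050e+01]
```

Emit:
{"api": "servo_tool", "payload": {"steps": [[0,0,0,0,0,0.008,0.7],[0,0,0,0,-0.001,0.016,0.7],[0,0,0,0,-0.001,0.022,0.7],[0,0,0,0,-0.001,0.026,0.7],[0,0,0,0,-0.001,0.026,0.7]]}}

```text
t: 2.62
tcp_pos: [0.4914, -0.3576, 0.0027]
tcp_rot: [-179.8, 0.1, 12.1]
wrist_force: [-0.2, 0.8, -0.0]
width: 0.7
```

Emit:
{"api": "servo_tool", "payload": {"steps": [[0,0,0,0,0,0,0.4],[0,0,0,0,0,0,0.2],[0,0,0,0,0,0,0.1],[0,0,0,0,0,0,0],[0,0,0,0,0,0,0]], "grip_force": 40}}

```text
t: 3.03
tcp_pos: [0.4933, -0.359, 0.0052]
tcp_rot: [179.9, -0.1, 12.1]
wrist_force: [-0.2, -0.9, 0.3]
width: 0.29
```

Emit:
{"api": "servo_tool", "payload": {"steps": [[0,0,0,0,0,0,0],[0,0,0,0,0,0,0],[0,0,0,0,0,0,0],[0,0,0,0,0,0,0]]}}

```text
t: 3.37
tcp_pos: [0.4932, -0.359, 0.0052]
tcp_rot: [180.0, -0.0, 12.0]
wrist_force: [0.1, -0.2, 2.4]
width: 0.294
```

```bash
python3 d.py .4937 -.358 .004 12.2
```

```text
rot [ 0.05 -0.04 -0.15] shift [ 0.0007 -0.0009  0.0012] t 3.3667 F [ 0.1 -0.2  2.4] w 0.29434540445377133 q [ 37.  34.  -6. 105.   5.  42. -50.] [ 0.4932 -0.359   0.0052] [ 1.7995e+02 -4.0000e-02  1.2050e+01]
```

Emit:
{"api": "servo_tool", "payload": {"steps": [[0,0,0,0,0,-0.01,0],[0,0,0,0,0,-0.03,0],[0,0,0,0,0,-0.06,0],[0,0,0,0,0,-0.08,0],[0,0,0,0,0,-0.08,0]], "grip_force": 60}}

```text
t: 3.78
tcp_pos: [0.4958, -0.3606, 0.0899]
tcp_rot: [179.6, -0.4, 12.0]
wrist_force: [1.3, -1.0, 0.0]
width: 0.285
```

```bash
python3 d.py .5366 .1557 .085 0;python3 - <<'E'
from h import *
from plant import ctrl
cv2.imwrite("pics/w2.png",ctrl.capture("wrist")[:,:,::-1])
E
```

```text
rot [ 0.32 -0.39 12.03] shift [ 0.1475 -0.4965  0.0028] t 3.7833 F [ 1.3 -1.   0. ] w 0.28521196669434706 q [ 38.  27.  -7. 103.   4.  50. -49.] [ 0.4958 -0.3606  0.0899] [179.64  -0.35  12.03]
```

View pics/w2.png

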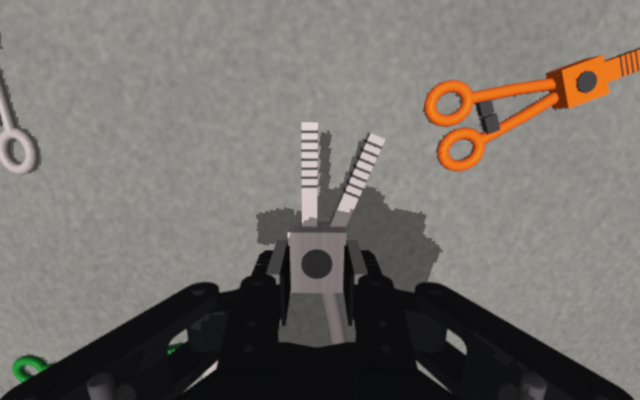

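The forceps are held level, block at (317,263). Now the carry, at reduced speed to limit swaying.

Emit:
{"api": "servo_tool", "payload": {"steps": [[0,0,1,0.006,-0.02,0,0],[0,0,2,0.014,-0.047,0,0],[0,0,3,0.024,-0.08,0,0],[0,0,4,0.034,-0.115,0,0],[0,0,5,0.044,-0.15,0,0]]}}

```text
t: 4.25
tcp_pos: [0.5025, -0.201, 0.083]
tcp_rot: [-179.9, 0.2, 6.9]
wrist_force: [-0.5, 1.1, -1.4]
width: 0.282
```

```bash
python3 d.py .5366 .1557 .085 0
```

```text
rot [-0.09  0.2   6.92] shift [ 0.0768 -0.35   -0.0017] t 4.25 F [-0.5  1.1 -1.4] w 0.28227264110615186 q [ 25.  21.  -9. 113.   5.  47. -69.] [ 0.5025 -0.201   0.083 ] [-179.9     0.2     6.92]
```

Emit:
{"api": "servo_tool", "payload": {"steps": [[0,0,1.4,0.008,-0.036,0,0],[0,0,2.8,0.016,-0.073,0,0],[0,0,4.2,0.024,-0.11,0,0],[0,0,5.6,0.032,-0.147,0,0],[0,0,6.9,0.04,-0.183,0,0]]}}

```text
t: 4.67
tcp_pos: [0.5196, -0.0143, 0.0831]
tcp_rot: [-180.0, 0.2, 0.1]
wrist_force: [0.6, -0.5, -1.3]
width: 0.284
```

```bash
python3 d.py .5366 .1557 .085 0
```

```text
rot [-0.01  0.22  0.09] shift [ 0.0173 -0.17   -0.0019] t 4.6667 F [ 0.6 -0.5 -1.3] w 0.2836665419789549 q [  8.  20. -12. 115.   6.  46. -98.] [ 0.5196 -0.0143  0.0831] [-1.7999e+02  2.2000e-01  9.0000e-02]
```

Emit:
{"api": "servo_tool", "payload": {"steps": [[0,0,0,0.004,-0.04,0,0],[0,0,0,0.008,-0.08,0,0],[0,0,0,0.012,-0.12,0,0],[0,0,0,0.015,-0.15,0,0],[0,0,0,0.017,-0.17,0,0]]}}

```text
t: 5.08
tcp_pos: [0.5361, 0.1589, 0.0833]
tcp_rot: [-179.9, 0.2, 0.5]
wrist_force: [-0.4, 0.4, -1.7]
width: 0.284
```

Emit:
{"api": "servo_tool", "payload": {"steps": [[0,0,0,0,0,0,0],[0,0,0,0,0,0,0],[0,0,0,0,0,0,0],[0,0,0,0,0,0,0],[0,0,0,0,0,0,0]]}}

```text
t: 5.5
tcp_pos: [0.538, 0.1514, 0.0841]
tcp_rot: [179.9, 0.1, -0.0]
wrist_force: [0.2, -0.0, -1.3]
width: 0.29
```

```bash
python3 d.py .5366 .1557 .085 0;python3 - <<'E'
from h import *
from plant import ctrl
cv2.imwrite("pics/w3.png",ctrl.capture("wrist")[:,:,::-1])
a=ctrl.capture("top")[:,:,::-1]
cv2.imwrite("pics/t3.png",cv2.resize(a[130:250,140:300],None,fx=5,fy=5))
E
```

```text
rot [ 0.08  0.07 -0.04] shift [-0.0014 -0.0043 -0.0009] t 5.5 F [ 0.2 -0.  -1.3] w 0.2896910973061253 q [  -7.   23.  -15.  110.    8.   48. -117.] [0.538  0.1514 0.0841] [ 1.7992e+02  7.0000e-02 -4.0000e-02]
```

View pics/w3.png

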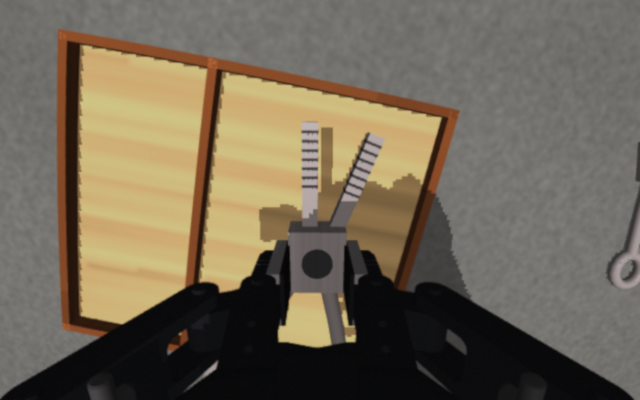

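View pics/t3.png

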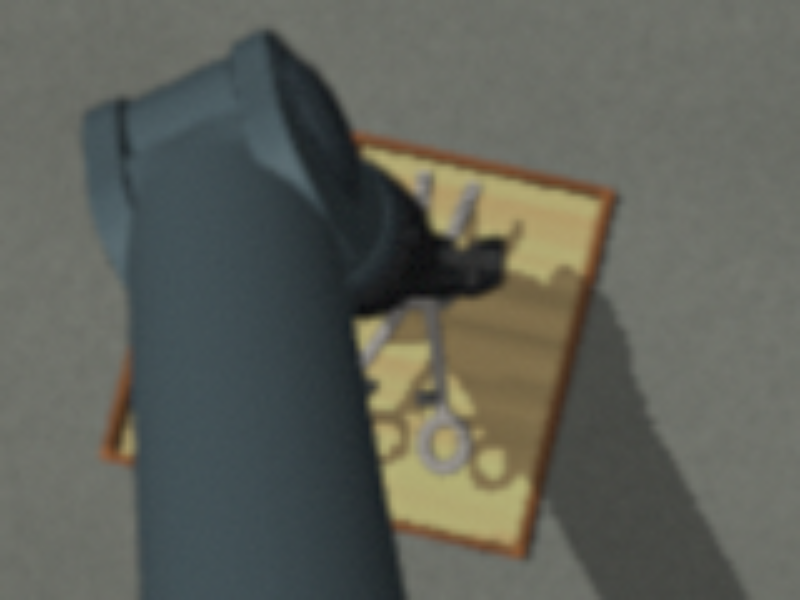

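Emit:
{"api": "servo_tool", "payload": {"steps": [[0,0,0,0,-0.001,0.015,0],[0,0,0,0,-0.002,0.035,0],[0,0,0,-0.001,-0.003,0.05,0],[0,0,0,-0.001,-0.003,0.06,0],[0,0,0,-0.001,-0.003,0.065,0]]}}

```text
t: 6.02
tcp_pos: [0.5361, 0.1558, 0.0182]
tcp_rot: [179.9, 0.2, 0.1]
wrist_force: [-0.4, -0.6, -0.8]
width: 0.282
```

Emit:
{"api": "servo_tool", "payload": {"steps": [[0,0,0,0,0,0,0],[0,0,0,0,0,0,0],[0,0,0,0,0,0,0],[0,0,0,0,0,0,0],[0,0,0,0,0,0,0]]}}

```text
t: 6.43
tcp_pos: [0.5381, 0.157, 0.0207]
tcp_rot: [-180.0, -0.1, 0.1]
wrist_force: [0.2, 0.1, -0.3]
width: 0.289
```

```bash
python3 d.py .5366 .1557 .01 0
```

```text
rot [-0.03 -0.1   0.14] shift [-0.0015  0.0013  0.0107] t 6.4333 F [ 0.2  0.1 -0.3] w 0.28908678669292504 q [  -8.   29.  -14.  111.   11.   41. -119.] [0.5381 0.157  0.0207] [-1.7997e+02 -1.0000e-01  1.4000e-01]
```

Emit:
{"api": "servo_tool", "payload": {"steps": [[0,0,0,0,0,0.005,0],[0,0,0,0,0,0.009,0],[0,0,0,0,0,0.011,0],[0,0,0,0,0,0.011,0],[0,0,0,0,0,0.011,0]]}}

```text
t: 6.85
tcp_pos: [0.5372, 0.1567, 0.0093]
tcp_rot: [180.0, 0.0, 0.1]
wrist_force: [-2.0, -0.4, 5.1]
width: 0.282
```

Emit:
{"api": "servo_tool", "payload": {"steps": [[0,0,0,0,0,0,0],[0,0,0,0,0,0,0]]}}

```text
t: 7.02
tcp_pos: [0.5372, 0.1568, 0.0093]
tcp_rot: [180.0, 0.0, 0.2]
wrist_force: [-1.9, -0.8, 5.4]
width: 0.285
```

```bash
python3 d.py .5366 .1557 .01 0
```

```text
rot [0.03 0.03 0.15] shift [-0.0006  0.0011 -0.0007] t 7.0167 F [-1.9 -0.8  5.4] w 0.2848613453074592 q [  -9.   30.  -14.  111.   11.   40. -119.] [0.5372 0.1568 0.0093] [1.7997e+02 3.0000e-02 1.5000e-01]
```

Emit:
{"api": "servo_tool", "payload": {"steps": [[0,0,0,0,0,0,0.6],[0,0,0,0,0,0,0.6],[0,0,0,0,0,0,0.6],[0,0,0,0,0,0,0.6],[0,0,0,0,0,0,0.6]]}}

```text
t: 7.43
tcp_pos: [0.5372, 0.1567, 0.0085]
tcp_rot: [180.0, 0.0, 0.1]
wrist_force: [1.3, -0.3, -0.2]
width: 0.597
```

Emit:
{"api": "servo_tool", "payload": {"steps": [[0,0,0,0,0,-0.015,0.6],[0,0,0,0,0,-0.05,0.6],[0,0,0,0,0,-0.09,0.6],[0,0,0,0,0,-0.125,0.6],[0,0,0,0,0,-0.15,0.6]]}}

```text
t: 7.85
tcp_pos: [0.5387, 0.1574, 0.1623]
tcp_rot: [-179.9, -0.2, 0.2]
wrist_force: [0.8, -0.1, 0.3]
width: 0.598
```

```bash
python3 d.py .5755 -.0995 .16 9;python3 - <<'E'
from h import *
from plant import ctrl
c=ctrl.calibration("wrist")
a=ctrl.capture("wrist")[:,:,::-1];np.save("wc.npy",c,allow_pickle=True)
cv2.imwrite("pics/w4.png",a)
E
```

```text
rot [-0.06 -0.24 -8.85] shift [0.0361 0.257  0.0021] t 7.85 F [ 0.8 -0.1  0.3] w 0.5983949120320022 q [  -6.   18.  -17.  107.    6.   56. -115.] [0.5387 0.1574 0.1623] [-1.7992e+02 -2.4000e-01  1.5000e-01]
```

View pics/w4.png

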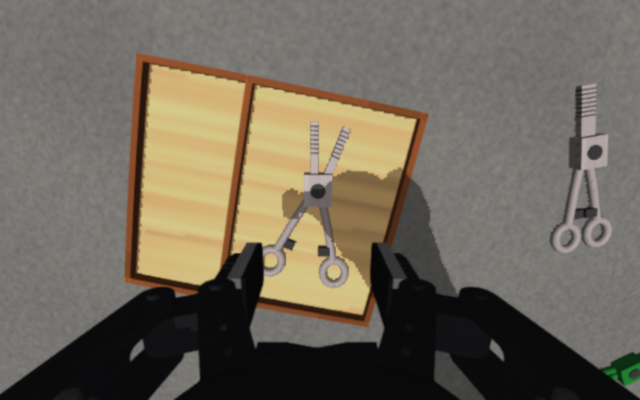

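The open pair lies centred in the wide bay, block at (318,190), still open. Next, the shut pair.

Emit:
{"api": "servo_tool", "payload": {"steps": [[0,0,-2,0.005,0.038,0,0.8],[0,0,-4,0.01,0.076,0,0.8],[0,0,-5,0.015,0.114,0,0.8],[0,0,-6,0.02,0.15,0,0.8],[0,0,-7,0.025,0.18,0,0.8]]}}

```text
t: 8.32
tcp_pos: [0.5624, -0.0267, 0.1584]
tcp_rot: [179.9, 0.0, 7.1]
wrist_force: [-0.1, 0.0, 0.6]
width: 0.803
```

```bash
python3 d.py .5755 -.0995 .16 9
```

```text
rot [ 0.07  0.03 -1.93] shift [ 0.004   0.0739 -0.0015] t 8.3167 F [-0.1  0.   0.6] w 0.8030967044234587 q [  9.  18. -12. 107.   5.  56. -88.] [ 0.5624 -0.0267  0.1584] [1.7993e+02 3.0000e-02 7.0700e+00]
```

Emit:
{"api": "servo_tool", "payload": {"steps": [[0,0,-1,0.002,0.03,0,0.8],[0,0,-2,0.004,0.055,0,0.8],[0,0,-2,0.004,0.074,0,0.8],[0,0,-2,0.004,0.074,0,0.8],[0,0,-2,0.004,0.074,0,0.8]]}}

```text
t: 8.73
tcp_pos: [0.5755, -0.0978, 0.1582]
tcp_rot: [-180.0, 0.0, 8.9]
wrist_force: [0.3, 1.2, 0.2]
width: 0.795
```

Emit:
{"api": "servo_tool", "payload": {"steps": [[0,0,0,0,0,0,0.8],[0,0,0,0,0,0,0.8],[0,0,0,0,0,0,0.8],[0,0,0,0,0,0,0.8],[0,0,0,0,0,0,0.8]]}}

```text
t: 9.15
tcp_pos: [0.576, -0.095, 0.1588]
tcp_rot: [-180.0, -0.0, 9.2]
wrist_force: [-0.1, -0.1, 0.5]
width: 0.798
```

```bash
python3 d.py .5755 -.0995 .16 9;python3 - <<'E'
from h import *
from plant import ctrl
c=ctrl.calibration("wrist")
a=ctrl.capture("wrist")[:,:,::-1];np.save("wc.npy",c,allow_pickle=True)
cv2.imwrite("pics/w5.png",a)
cv2.imwrite("pics/c5.png",cv2.resize(a[160:225,290:355],None,fx=9,fy=9,interpolation=cv2.INTER_CUBIC))
E
```

```text
rot [-0.01 -0.01  0.25] shift [-0.0012  0.0044 -0.0012] t 9.15 F [-0.1 -0.1  0.5] w 0.7982844551711215 q [ 14.  20. -11. 104.   4.  57. -79.] [ 0.576  -0.095   0.1588] [-1.7999e+02 -1.0000e-02  9.2500e+00]
```

View pics/w5.png

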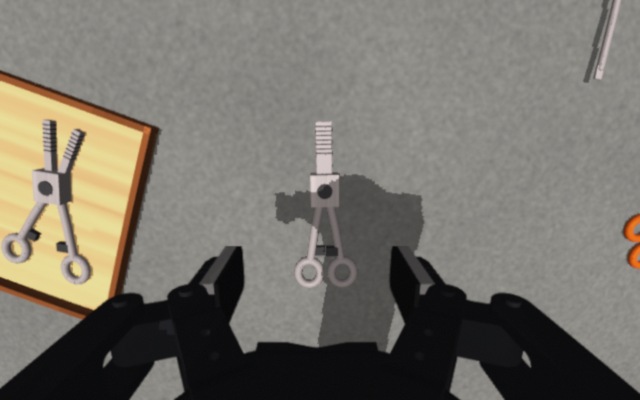

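View pics/c5.png

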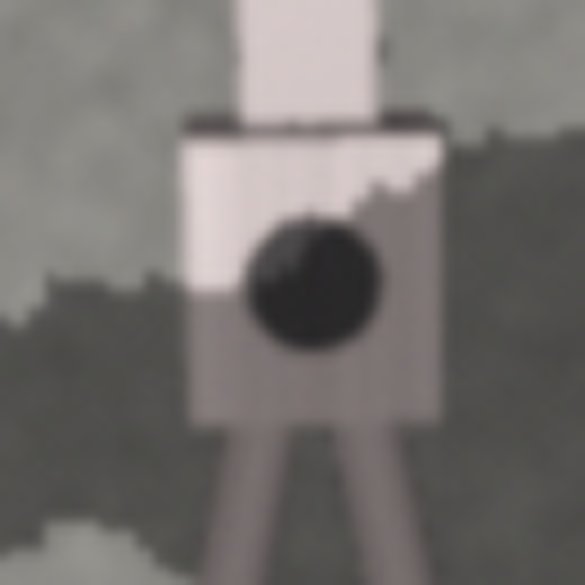

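```bash
python3 - <<'E'
from h import *
c=np.load("wc.npy",allow_pickle=True).item()
f=lambda p:(np.array(p,float)+.5)/9-.5+[290,160]
ang=lambda d:np.degrees(np.arctan2(d[1],d[0]))
q=p2w(c,f([[182,137],[443,135],[438,423],[190,423],[314,284]]),.016)
print(q.round(4),q[:4].mean(0),ang(((q[0]+q[1])-(q[2]+q[3]))[:2]),ang((q[0]-q[1])[:2])-90)
j=p2w(c,[[323.5,122],[308.5,272],[341.5,272]],.008);print(ang((j[0]-(j[1]+j[2])/2)[:2]))
E
python3 d.py .5755 -.0985 .03 9
```

```text
[[ 0.588  -0.0869  0.016 ]
 [ 0.5924 -0.1128  0.016 ]
 [ 0.5627 -0.1177  0.016 ]
 [ 0.5585 -0.0924  0.016 ]
 [ 0.5751 -0.1026  0.016 ]] [ 0.57539922 -0.10246797  0.016     ] 9.949638887486849 9.755741464302673
10.210051048768763
rot [-0.01 -0.01  0.23] shift [-0.001   0.0032  0.1288] t 9.2 F [ 0.2 -0.1  1. ] w 0.8029667682412958 q [ 14.  20. -11. 104.   4.  57. -79.] [ 0.576  -0.0952  0.1588] [-1.7999e+02 -1.0000e-02  9.2300e+00]
```

Emit:
{"api": "servo_tool", "payload": {"steps": [[0,0,-0.4,-0.001,0.003,0.03,0.8],[0,0,-0.8,-0.001,0.006,0.065,0.8],[0,0,-0.8,-0.001,0.006,0.1,0.8],[0,0,-0.8,-0.001,0.006,0.118,0.8],[0,0,-0.8,-0.001,0.006,0.128,0.8]]}}

```text
t: 9.62
tcp_pos: [0.573, -0.1017, 0.0273]
tcp_rot: [-179.9, 0.3, 10.0]
wrist_force: [-1.4, 0.7, -0.7]
width: 0.802
```

Emit:
{"api": "servo_tool", "payload": {"steps": [[0,0,0,0,0,0,0.7],[0,0,0,0,0,0,0.7],[0,0,0,0,0,0,0.7],[0,0,0,0,0,0,0.7],[0,0,0,0,0,0,0.7]]}}

```text
t: 10.03
tcp_pos: [0.5776, -0.1023, 0.0326]
tcp_rot: [179.9, -0.2, 9.9]
wrist_force: [0.2, 0.8, -0.5]
width: 0.704
```

```bash
python3 d.py .5757 -.1015 .005 10
```

```text
rot [ 0.07 -0.2  -0.05] shift [-0.0018 -0.0011  0.0276] t 10.0333 F [ 0.2  0.8 -0.5] w 0.703623067159005 q [ 14.  30. -10. 108.   7.  43. -80.] [ 0.5776 -0.1023  0.0326] [179.93  -0.2    9.95]
```

Emit:
{"api": "servo_tool", "payload": {"steps": [[0,0,0,0,0,0.008,0.7],[0,0,0,-0.001,0,0.016,0.7],[0,0,0,-0.001,0,0.022,0.7],[0,0,0,-0.001,0,0.026,0.7],[0,0,0,-0.001,0,0.026,0.7]]}}

```text
t: 10.45
tcp_pos: [0.5733, -0.1021, 0.003]
tcp_rot: [-179.9, 0.2, 10.0]
wrist_force: [-0.1, 0.6, -0.6]
width: 0.7
```

Emit:
{"api": "servo_tool", "payload": {"steps": [[0,0,0,0,0,0,0.4],[0,0,0,0,0,0,0.2],[0,0,0,0,0,0,0.1],[0,0,0,0,0,0,0],[0,0,0,0,0,0,0]], "grip_force": 60}}

```text
t: 10.87
tcp_pos: [0.5756, -0.1024, 0.0053]
tcp_rot: [180.0, -0.1, 9.9]
wrist_force: [-0.3, -0.3, 1.5]
width: 0.286
```

Emit:
{"api": "servo_tool", "payload": {"steps": [[0,0,0,0,0,0,0],[0,0,0,0,0,0,0],[0,0,0,0,0,0,0],[0,0,0,0,0,0,0]]}}

```text
t: 11.2
tcp_pos: [0.5756, -0.1024, 0.0052]
tcp_rot: [180.0, -0.1, 9.9]
wrist_force: [-0.3, 0.3, 3.0]
width: 0.279
```

```bash
python3 d.py .5757 -.1015 .005 10
```

```text
rot [ 0.02 -0.07 -0.05] shift [ 0.0003 -0.0009  0.0002] t 11.2 F [-0.3  0.3  3. ] w 0.2790692683778383 q [ 14.  32.  -9. 108.   8.  40. -80.] [ 0.5756 -0.1024  0.0052] [ 1.7998e+02 -7.0000e-02  9.9500e+00]
```

Emit:
{"api": "servo_tool", "payload": {"steps": [[0,0,0,0,0,-0.01,0],[0,0,0,0,0,-0.03,0],[0,0,0,0,0,-0.06,0],[0,0,0,0,0,-0.08,0],[0,0,0,0,0,-0.09,0]]}}

```text
t: 11.62
tcp_pos: [0.5763, -0.1024, 0.0977]
tcp_rot: [179.9, -0.2, 9.9]
wrist_force: [1.2, -1.2, -1.8]
width: 0.284
```

```bash
python3 d.py .5617 .2792 .095 -11.5
```

```text
rot [ 2.000e-02 -2.200e-01  2.145e+01] shift [ 0.0515 -0.3784  0.0025] t 11.6167 F [ 1.2 -1.2 -1.8] w 0.28388242008631454 q [ 15.  24. -10. 106.   6.  50. -78.] [ 0.5763 -0.1024  0.0977] [179.94  -0.21   9.95]
```

Emit:
{"api": "servo_tool", "payload": {"steps": [[0,0,1.5,0.003,-0.02,0,0],[0,0,4,0.007,-0.05,0,0],[0,0,6,0.012,-0.085,0,0],[0,0,8,0.017,-0.12,0,0],[0,0,10,0.022,-0.155,0,0]]}}

```text
t: 12.03
tcp_pos: [0.5684, 0.0551, 0.094]
tcp_rot: [180.0, 0.1, -0.2]
wrist_force: [-0.1, 0.3, -2.1]
width: 0.284
```

```bash
python3 d.py .5617 .2792 .095 -11.5
```

```text
rot [ 0.03  0.12 11.29] shift [-0.0075 -0.224  -0.0011] t 12.0333 F [-0.1  0.3 -2.1] w 0.2838101900258518 q [  -0.   23.  -11.  108.    6.   49. -105.] [0.5684 0.0551 0.094 ] [ 1.7998e+02  1.2000e-01 -2.1000e-01]
```

Emit:
{"api": "servo_tool", "payload": {"steps": [[0,0,2.5,-0.001,-0.036,0,0],[0,0,5,-0.002,-0.072,0,0],[0,0,7,-0.003,-0.108,0,0],[0,0,9,-0.004,-0.142,0,0],[0,0,11.3,-0.006,-0.172,0,0]]}}

```text
t: 12.45
tcp_pos: [0.5624, 0.2287, 0.0939]
tcp_rot: [180.0, 0.1, -11.4]
wrist_force: [0.4, 0.2, -0.7]
width: 0.283
```

```bash
python3 d.py .5617 .2792 .095 -11.5
```

```text
rot [0.02 0.11 0.14] shift [-0.0106 -0.0494 -0.0011] t 12.45 F [ 0.4  0.2 -0.7] w 0.2834051096246144 q [ -16.   27.  -12.  103.    7.   51. -133.] [0.5624 0.2287 0.0939] [ 1.7998e+02  1.1000e-01 -1.1360e+01]
```

Emit:
{"api": "servo_tool", "payload": {"steps": [[0,0,0,-0.004,-0.022,0,0],[0,0,0,-0.009,-0.04,0,0],[0,0,0,-0.0105,-0.049,0,0],[0,0,0,-0.0105,-0.049,0,0],[0,0,0,-0.0105,-0.049,0,0]]}}

```text
t: 12.87
tcp_pos: [0.5628, 0.2753, 0.094]
tcp_rot: [179.9, 0.1, -11.3]
wrist_force: [-0.6, -0.9, -1.3]
width: 0.285
```

Emit:
{"api": "servo_tool", "payload": {"steps": [[0,0,0,0,0,0,0],[0,0,0,0,0,0,0],[0,0,0,0,0,0,0],[0,0,0,0,0,0,0],[0,0,0,0,0,0,0]]}}

```text
t: 13.28
tcp_pos: [0.5636, 0.2754, 0.0948]
tcp_rot: [180.0, -0.0, -11.4]
wrist_force: [-0.2, 0.9, -1.9]
width: 0.283
```

```bash
python3 d.py .5617 .2792 .095 -11.5;python3 - <<'E'
from h import *
from plant import ctrl
c=ctrl.calibration("wrist")
cv2.imwrite("pics/w6.png",ctrl.capture("wrist")[:,:,::-1])
r=np.radians(-11.5);Rm=np.array([[np.cos(r),-np.sin(r)],[np.sin(r),np.cos(r)]])
for p in[(.105,.123),(.105,.033),(-.02,.123),(-.02,.033)]:
    w=Rm@p+[.5246,.2071];print(p,w2p(c,[[*w,.016]]).round(0))
E
```

```text
rot [ 0.01 -0.01  0.08] shift [-0.0026 -0.0034 -0.0002] t 13.2833 F [-0.2  0.9 -1.9] w 0.282800433432605 q [ -20.   29.  -12.  100.    7.   52. -137.] [0.5636 0.2754 0.0948] [ 1.7999e+02 -1.0000e-02 -1.1420e+01]
(0.105, 0.123) [[242.  92.]]
(0.105, 0.033) [[378.  92.]]
(-0.02, 0.123) [[252. 265.]]
(-0.02, 0.033) [[370. 265.]]
```

View pics/w6.png

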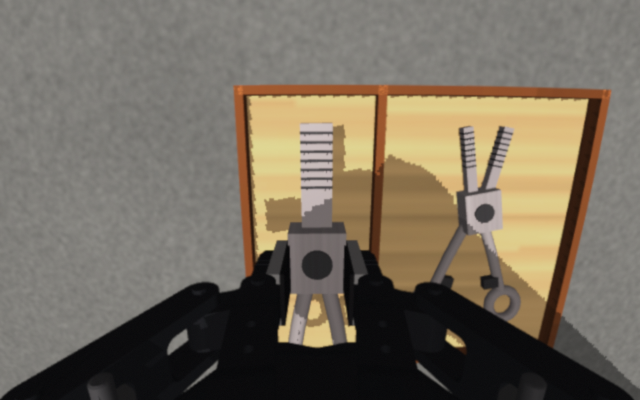

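Predicted bay edges match the picture: inner wall at about columns 244 and 377 at the far end. Lowering now.

Emit:
{"api": "servo_tool", "payload": {"steps": [[0,0,0,-0.001,-0.002,0.015,0],[0,0,0,-0.002,-0.003,0.035,0],[0,0,0,-0.002,-0.003,0.055,0],[0,0,0,-0.002,-0.003,0.068,0],[0,0,0,-0.002,-0.003,0.074,0]]}}

```text
t: 13.75
tcp_pos: [0.5602, 0.2786, 0.0183]
tcp_rot: [179.8, 0.2, -11.4]
wrist_force: [-0.1, -0.4, -1.4]
width: 0.284
```

Emit:
{"api": "servo_tool", "payload": {"steps": [[0,0,0,0,0,0,0],[0,0,0,0,0,0,0],[0,0,0,0,0,0,0],[0,0,0,0,0,0,0],[0,0,0,0,0,0,0]]}}

```text
t: 14.17
tcp_pos: [0.5629, 0.2801, 0.022]
tcp_rot: [-179.9, -0.1, -11.4]
wrist_force: [0.8, -0.4, 0.2]
width: 0.285
```

```bash
python3 d.py .5617 .2792 .009 -11.5
```

```text
rot [-0.09 -0.1   0.14] shift [-0.001   0.0012  0.013 ] t 14.1667 F [ 0.8 -0.4  0.2] w 0.2852706275376957 q [ -21.   34.  -11.  102.    9.   45. -138.] [0.5629 0.2801 0.022 ] [-1.7991e+02 -1.0000e-01 -1.1360e+01]
```

Emit:
{"api": "servo_tool", "payload": {"steps": [[0,0,0,0,0,0.005,0],[0,0,0,0,0,0.009,0],[0,0,0,0,0,0.012,0],[0,0,0,0,0,0.012,0],[0,0,0,0,0,0.012,0]]}}

```text
t: 14.58
tcp_pos: [0.5618, 0.2795, 0.0093]
tcp_rot: [180.0, 0.0, -11.4]
wrist_force: [-2.4, -0.8, 5.3]
width: 0.286
```

Emit:
{"api": "servo_tool", "payload": {"steps": [[0,0,0,0,0,0,0],[0,0,0,0,0,0,0]]}}

```text
t: 14.75
tcp_pos: [0.5619, 0.2796, 0.0093]
tcp_rot: [180.0, 0.0, -11.4]
wrist_force: [-2.0, -1.7, 5.6]
width: 0.283
```

Seated on the floor; open only to about 40 mm so that the finger backs clear the walls, then lift.

Emit:
{"api": "servo_tool", "payload": {"steps": [[0,0,0,0,0,0,0.46],[0,0,0,0,0,0,0.46],[0,0,0,0,0,0,0.46],[0,0,0,0,0,0,0.46],[0,0,0,0,0,0,0.46]]}}

```text
t: 15.17
tcp_pos: [0.5619, 0.2796, 0.0085]
tcp_rot: [180.0, 0.0, -11.4]
wrist_force: [-0.4, -0.8, -0.9]
width: 0.459
```

Emit:
{"api": "servo_tool", "payload": {"steps": [[0,0,0,0,0,-0.015,0.46],[0,0,0,0,0,-0.05,0.46],[0,0,0,0,0,-0.09,0.46],[0,0,0,0,0,-0.125,0.46],[0,0,0,0,0,-0.15,0.46]]}}

```text
t: 15.58
tcp_pos: [0.5636, 0.2807, 0.164]
tcp_rot: [-179.8, -0.3, -11.3]
wrist_force: [1.3, 1.2, -0.0]
width: 0.457
```

```bash
python3 d.py .5 -.1 .2 0;python3 - <<'E'
from h import *
from plant import ctrl
cv2.imwrite("pics/w7.png",ctrl.capture("wrist")[:,:,::-1])
E
```

```text
rot [ -0.2   -0.29 -11.35] shift [ 0.0127  0.3857 -0.0374] t 15.5833 F [ 1.3  1.2 -0. ] w 0.457102970259147 q [ -20.   24.  -13.   98.    6.   59. -136.] [0.5636 0.2807 0.164 ] [-179.77   -0.27  -11.35]
```

View pics/w7.png

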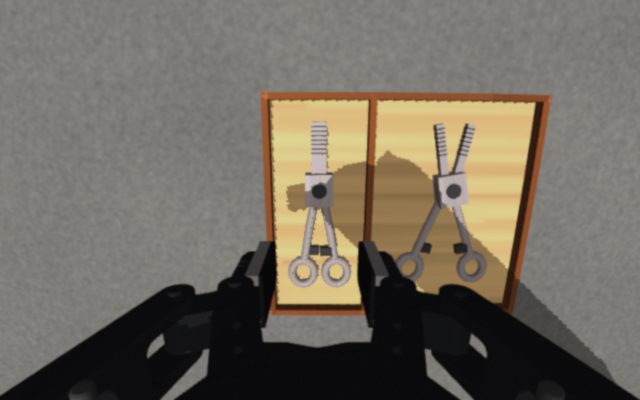

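Both lie within their bays: shut block at (319,190), open block at (453,190). I'll back the arm away and check from the top.

Emit:
{"api": "servo_tool", "payload": {"steps": [[0,0,0,0,0.03,-0.01,0.46],[0,0,0,0,0.065,-0.02,0.46],[0,0,0,0,0.1,-0.03,0.46],[0,0,0,0,0.14,-0.03,0.46],[0,0,0,0,0.18,-0.03,0.46]]}}

```text
t: 16.05
tcp_pos: [0.5268, 0.1023, 0.1907]
tcp_rot: [-179.9, -0.2, -11.3]
wrist_force: [1.4, -0.6, -0.1]
width: 0.461
```

Emit:
{"api": "servo_tool", "payload": {"steps": [[0,0,0,0,0.04,0,0.46],[0,0,0,0,0.08,0,0.46],[0,0,0,0,0.12,0,0.46],[0,0,0,0,0.15,0,0.46],[0,0,0,0,0.17,0,0.46]]}}

```text
t: 16.47
tcp_pos: [0.4918, -0.0681, 0.1896]
tcp_rot: [179.9, -0.1, -11.7]
wrist_force: [0.4, 0.3, -0.6]
width: 0.457
```

Emit:
{"api": "servo_tool", "payload": {"steps": [[0,0,0,0,0.04,0,0.46],[0,0,0,0,0.07,0,0.46],[0,0,0,0,0.08,0,0.46],[0,0,0,0,0.08,0,0.46],[0,0,0,0,0.08,0,0.46]]}}

```text
t: 16.88
tcp_pos: [0.4776, -0.1414, 0.1892]
tcp_rot: [-179.9, -0.0, -11.4]
wrist_force: [0.6, 0.2, 0.9]
width: 0.46
```

Run:
```python
from h import *
from plant import ctrl
a=ctrl.capture("top")[:,:,::-1]
cv2.imwrite("pics/t8.png",cv2.resize(a[140:250,155:275],None,fx=5,fy=5,interpolation=cv2.INTER_CUBIC))
b=ctrl.capture("scene")[:,:,::-1]
cv2.imwrite("pics/s8.png",cv2.resize(b[200:320,340:510],None,fx=4.5,fy=4.5,interpolation=cv2.INTER_CUBIC))
print(ctrl.get_state()["tcp_pos"])
```

```text
[ 0.47804783 -0.13944007  0.18896722]
```

View pics/t8.png

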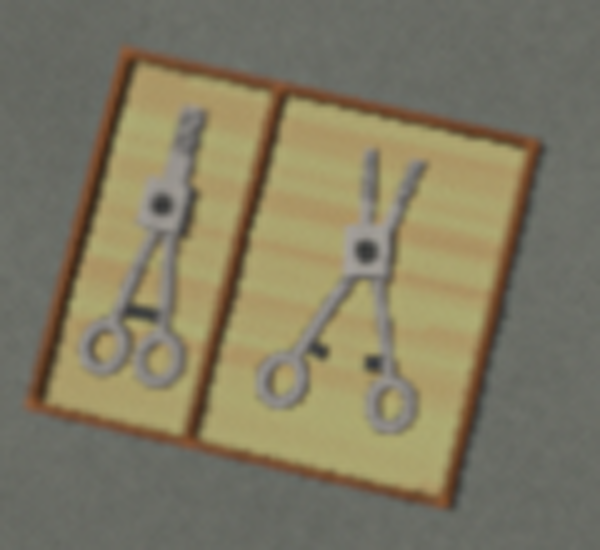

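View pics/s8.png

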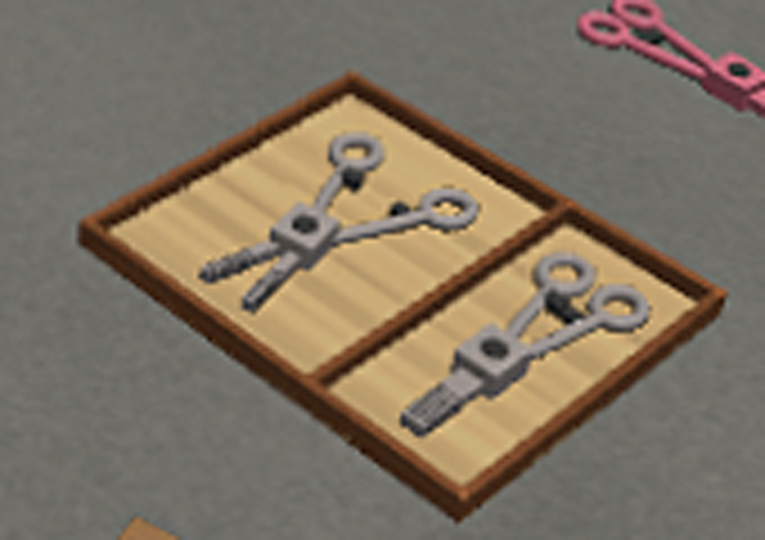

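The zoomed top view shows the shut pair (block at 162,205) and the open pair (block at 367,250) wholly inside their bays. The scene view shows both flat.

Run:
```python
from plant import ctrl
print(ctrl.sign_off())
```

```text
the job is handed in; nothing more can be done
None
```

I sorted both forceps into the tray and handed the job in at about 17 s of the 66 s allowed. The sign-off reports no verdict.

- **Method:** I gripped each pair by its pivot block's flanks, set it down until it rested on the bay floor (about 5 N of contact), released it and moved the arm clear.
- **Shut pair:** It lies in the narrow bay with its pivot about 22 mm from the bay's middle along its length.
- **Open pair:** It lies in the wide bay, also about 22 mm from the middle. I measured its opening at about 0.4 rad before the grasp, and its jaws and handles look as wide apart as before in the last pictures.
- **Last checks:** The top, scene and wrist pictures showed both pairs wholly inside their bays and, as far as the views show, flat. None of the last checks failed. I did not measure tilt, height or the final hinge angle as numbers.
- **Disagreements:** The top and wrist cameras differed by 2 to 3 mm on the pivot positions. The arm swayed a few millimetres after fast moves, so I let it settle before each grasp and placing.

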